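# Open the snap-tab cover of a die sensor terminal box

## Robot

A 7-joint arm with a two-finger parallel gripper is mounted at the origin on the work surface. World frame = base frame: x ahead of the robot, y to its left, z up, the work surface at z = 0. Lengths are in m, angles in rad, forces in N, time in s.
With the tool pointing down it reaches from about 0.425 to 0.925 m from the base axis. Payload 6.8 kg.
Tool frame: the origin (TCP) lies on the front face of the gripper's body, between the roots of the fingers; the fingertips stand 73 mm ahead of it and the grasp point (between the pads) lies 54 mm ahead of it (env.nose_length is the distance from the TCP to the fingertips, in m); z points along the fingers, y is the line along which they close (so a half turn about z gives the same grasp; the last joint's range is limited). The gripper opens to 85 mm and grips with 20 to 120 N. Pads are 22 mm wide; open, the fingers measure 114 mm over their backs; the gripper's body (76 mm by 85 mm) begins 54 mm behind the grasp point. The pads swing forward as they close: fully open they stand 13 mm farther back than shut.
Start: joints at [-1.252, 0.477, 0.022, 1.555, -0.011, 1.109, -0.083], TCP at [0.279, 0.614, 0.304] pointing down, gripper open.
Joint ranges: [-2.96, 2.96], [-0.34, 2.1], [-1.41, 1.46], [0.24, 2.44], [-1.37, 4.51], [0.17, 1.92], [-2.96, 2.96]. Speed limits (rad/s): [2.39, 2.39, 3.14, 3.14, 3.14, 3.14, 3.14].

## Interface

Orientations are given as a unit quaternion [w, x, y, z].
In Python, from cell import env, kin, camera, calibration, job gives the robot as it stands. The module is installed in compiled form; this text tells all that it offers. Calls block until the motion is done:
- env.reach(position, orientation): joint-space move of the TCP to a pose.
- env.movel(position, velocity=0.15, rot=None, stop_force=None): straight line of the TCP; rot=None keeps the orientation; velocity is the mean speed in m/s. With stop_force (N) it stops when the force on the tool has changed by that much, and returns True; else False.
- env.goto_joints(angles): joint-space move.
- env.grip(opening, f_grip=None): finger opening in m; f_grip is the grip in N (None keeps the last); returns when the fingers have stopped.
- env.dwell(seconds).
- kin.inverse_kinematics(position, orientation): joint angles nearest the present ones, or None.
- env.get_state(): the state.
- camera(name): name is "scene" or "top" or "wrist"; returns (picture, depth): 384x512x3 uint8, blue, green, red; 384x512 float32, m along the optical axis (not along the pixel's ray), 0 where there is no reading.
- calibration(name): a dict with "fx", "fy", "cx", "cy" (pixels), "k1" (the pictures are not rectified: a ray, as slopes to the right and down, at radius r is drawn at 1 + k1 r^2 times it, then the intrinsics apply), "rvec" (rotation vector, rad) and "tvec" (3), from world to camera coordinates, as OpenCV has them. Camera axes: x right, y down, z forward; pixel columns grow to the right and rows downward; lengths in m; the calibration is good to about 2 mm. A picture is of the moment at which its call begins: read the wrist's pose just before it. calibration takes no time and is no camera call; for the wrist camera it gives the pose at the moment of the call.
A pose or a line that the arm cannot do raises env.PlanningError and nothing moves.
- job.job_done(): hands the job in; it is judged then, once.
The state is a dict: "time": time; "qpos": joint angles; "joint_velocities": joint speeds; "joint_torque": joint torques, N m; "tcp_pos": TCP position; "orientation": TCP orientation; "force": force on the tool from outside, world axes, zero at the start; "torque": the same for the moment, N m; "opening": finger opening in m; "gripper_force": force on a finger pad.
Only numpy, scipy, OpenCV 4.12 (cv2) and the standard library are available. Lean on these libraries where they do the work, as an engineer would, in place of code of your own. Each camera call takes 0.05 s, during which the arm holds its last target. There are 200 camera calls.

## Task

Open the blue sensor terminal box on the die bench: gently press the springy snap tab on its front wall inward and hold it until the aluminium cover panel has popped up, neither ramming the tab hard against its stop nor prying the cover up against the latch. Then lift the panel off by its rib and set it down gently, rib up, in the middle of the black rubber mat, and let go. Leave the screwdriver, the die shoe and the oil bottle where they are.

Things in the scene. Friction and masses are not known exactly. Their poses are not given: they have to be found in the camera images.
- terminal_box: Blue painted steel case, open-topped, fixed to the bench, 160 (its x) x 120 (its y) x 60 mm high, walls 4 mm. Origin: centre of its underside, z up. Its front wall (x = -80 mm) looks along its own -x and carries the black snap tab. To press the tab: closed gripper pointing down before it, long side parallel to the wall, fingertips about 32 mm above the bench
- tab_root (a point): Centre of the tab on the front wall's face (box x -80, y 0, z 40 mm; axes as the box). Tab head: 36 mm wide (y), 24 high. Its face stands 10 to 34 mm out of the wall (to -x), differing by unit, not measured. Press along +x: springy, 4 N at first plus 0.8 N/mm plus 0-3 N friction; lets go at 6 to 7 mm travel (8.5 to 12.5 N); hard stop at 8 mm (10.5 to 13 N); over 20 N it breaks
- opening (a point): Centre of the case's open top, level with its rim (box z = 60 mm), filled by the panel. While the tab is held in, slow ejector pins push the panel up 12 to 13 mm in 1 to 3 s; let go too soon, the latch catches it again. Fully up, it rests on the pins with its legs still 13 mm in the case, and the tab may be let go and springs back
- panel: Cover: aluminium plate 150 (x) x 110 (y) x 4 mm, about 0.25 kg, six 22 mm legs beneath, central rib on top 12 thick (x), 70 long (y), 24 high. Origin: centre, at leg-end level; plate top z = 26, rib z = 26 to 50 mm. Starts latched, flush in the box, axes as the box, origin 34 mm above the box's (46 to 47 popped up), side play 1 to 2 mm. Lift straight up, at least 35 mm from latched
- mat: Black rubber mat fixed on the bench, 220 (its x) x 190 (its y) x 4 mm. Origin: centre of its underside, its top 4 mm higher. The panel is to stand on its legs here; any heading will do
- screwdriver: Bystander: loose screwdriver lying on the bench near the robot, along its own x, about 150 mm long; leave alone. Origin: underside at mid-length
- die_shoe: Bystander: loose steel die shoe, 100 x 80 mm base, four 14 mm guide posts to 58 mm height; leave alone. Origin: centre of its underside
- oil_bottle: Bystander: white closed oil bottle, 52 mm diameter, 120 mm tall, standing; leave alone. Origin: centre of its underside
Mind the look-alikes: they are no part of the job. Of the things like the panel, leave any that is red; of the rest the smaller one is meant. There is more than one size of the terminal_box; the one meant has the size given above.

How it is judged:
By the outcome, as a careful person would: the job done as asked, in the order asked, and still so for the second after the job is handed in, with the robot touching nothing.
It also fails if it takes over 72 s, if anything falls off the work surface, if the arm or the gripper's body presses on something with over 40 N, if the wrist force passes 120 N, or if a joint passes its speed limit or range.

## Working session

There is one attempt and no reset: what is moved stays moved. The work goes in short steps, each a Python script; the robot and the scene stay as the last script left them, time stands still between calls to the robot, and variables do not carry over. Pictures are saved under pics/ and viewed, at most 10 in all, crops included, and the job is handed in when it is done.

```bash
mkdir -p pics
cat > h.py <<'E'
import numpy as np, cv2
from cell import env, kin, camera, calibration, job
def cap(n):
    c=calibration(n); p,d=camera(n); return p,d,c
def world(c,uv,z):
    """pixel+depth -> world"""
    uv=np.atleast_2d(uv).astype(float); a=np.stack([(uv[:,0]-c["cx"])/c["fx"],(uv[:,1]-c["cy"])/c["fy"]],1)
    s=a.copy()
    for _ in range(20): s=a/(1+c["k1"]*(s**2).sum(1,keepdims=True))
    R=cv2.Rodrigues(np.array(c["rvec"],float))[0]; t=np.array(c["tvec"],float).ravel()
    P=np.c_[s,np.ones(len(s))]*np.atleast_1d(z)[:,None]
    return (P-t)@R
def cloud(d,c):
    v,u=np.mgrid[0:384,0:512]; W=world(c,np.c_[u.ravel(),v.ravel()],d.ravel()).reshape(384,512,3)
    W[d<=0]=np.nan; return W
E
python3 - <<'E'
from h import *
for n in ("scene","top"):
    p,d,c=cap(n); cv2.imwrite(f"pics/{n}.png",p); np.savez(f"{n}.npz",p=p,d=d,W=cloud(d,c)); print(n,c)
print(env.get_state()["time"])
E
```

```text
scene {'fx': 420.20048792284814, 'fy': 420.20048792284814, 'cx': 255.27615566877702, 'cy': 197.74886678566637, 'k1': -0.12411824367429648, 'rvec': array([ 2.41523581,  0.88890333, -0.28812427]), 'tvec': array([-0.50589404, -0.20479751,  1.19765464])}
top {'fx': 376.37046776439695, 'fy': 376.37046776439695, 'cx': 254.16435134636257, 'cy': 189.9872029839542, 'k1': -0.04535124145500631, 'rvec': array([ 2.18117726, -2.12187465,  0.17065775]), 'tvec': array([0.05970265, 0.5841982 , 0.93656965])}
0.1
```

View pics/top.png

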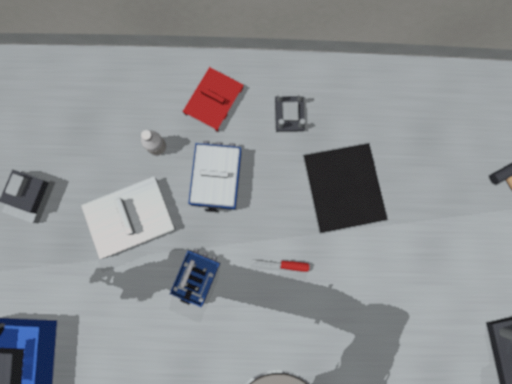

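View pics/scene.png

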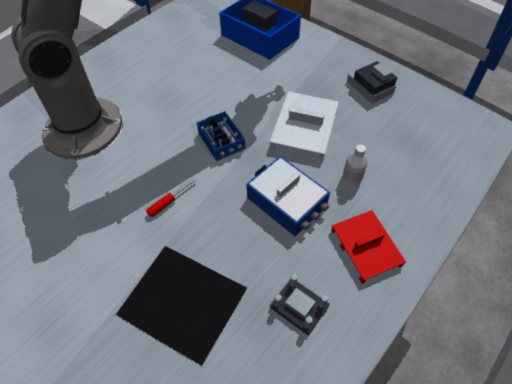

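The boxes are at top (215,175), with the white panel in it and its tab at (212,209), and a smaller open one at (195,278). There is also a large blue bin at the lower left. Panels are at (215,175) in the box, (128,217) loose and larger, and (213,97) red. The one meant is the smaller non-red panel, in the box at (215,175). I'll confirm that by size and an enlarged crop.

Run:
```python
from h import *
T=np.load("top.npz");W=T["W"];p=T["p"]
S=np.load("scene.npz");
def fit(W,m,name):
    q=W[m]; r=cv2.minAreaRect((q[:,:2]*1000).astype(np.float32)); print(name,len(q),r,np.round(np.percentile(q[:,2],[5,50,95]),4))
for nm,Z in (("top",T),("scene",S)):
    W=Z["W"];b=Z["p"].astype(int)
    x,y,z=np.moveaxis(W,2,0)
    c0=np.array([0.56,0.17])
    if nm=="top":
        c0=W[160,215,:2]; cm=W[190,345,:2]; c1=W[240,140,:2]; print(c0,cm,c1, W[205,212],W[112,290],W[142,152],W[266,290])
    near=np.hypot(x-c0[0],y-c0[1])<0.125
    fit(W,near&(z>.05)&(z<.07),nm+" boxtop")
    fit(W,near&(z>.05)&(z<.07)&(b.min(2)>130),nm+" panel")
    rib=near&(z>.072)&(z<.1); fit(W,rib,nm+" rib")
    fit(W,near&(z>.02)&(z<.052)&(b.max(2)<70),nm+" tab/dark")
    fit(W,(np.hypot(x-c1[0],y-c1[1])<0.13)&(z>.015)&(z<.035),nm+" bigpanel")
    fit(W,(np.hypot(x-cm[0],y-cm[1])<0.17)&(b.max(2)<40)&(z<.02),nm+" mat")
I=np.hstack([cv2.resize(T["p"][120:230,160:270],(400,400),interpolation=2),cv2.resize(S["p"][145:245,235:335],(400,400),interpolation=2)])
cv2.imwrite("pics/crop.png",I)
```

```text
[0.6544968  0.17886011] [ 0.59486074 -0.17142497] [0.44507566 0.36547149] [0.53830938 0.18191024 0.05889395] [ 0.79836623 -0.01537484  0.03894705] [0.68892908 0.33566916 0.09410027] [ 0.38936895 -0.02212486  0.0244245 ]
top boxtop 2656 ((612.89013671875, 178.49241638183594), (120.48529815673828, 166.10533142089844), 86.18461608886719) [0.0581 0.0612 0.064 ]
top panel 2369 ((616.608642578125, 179.3419189453125), (111.81270599365234, 152.6514129638672), 86.07133483886719) [0.0583 0.0614 0.0641]
top rib 148 ((616.5151977539062, 178.21759033203125), (70.1937255859375, 13.06964111328125), 88.45286560058594) [0.0755 0.0847 0.088 ]
top tab/dark 13 ((533.0490112304688, 183.91497802734375), (3.0281245708465576, 18.134807586669922), 1.3137625455856323) [0.0433 0.0471 0.0494]
top bigpanel 1219 ((479.9853820800781, 360.47650146484375), (256.38958740234375, 189.13638305664062), 82.72671508789062) [0.0317 0.034  0.0349]
top mat 4157 ((603.8142700195312, -171.3950958251953), (207.82626342773438, 180.6893768310547), 12.586045265197754) [0.0014 0.0043 0.0074]
scene boxtop 2473 ((603.6268920898438, 180.69808959960938), (123.65381622314453, 164.0081329345703), 86.50753021240234) [0.0575 0.062  0.0647]
scene panel 1953 ((612.7386474609375, 179.7196044921875), (109.80579376220703, 145.99354553222656), 86.00489044189453) [0.0599 0.0622 0.0647]
scene rib 195 ((615.1993408203125, 178.625244140625), (69.6070327758789, 13.228588104248047), 86.96348571777344) [0.0742 0.0854 0.0878]
scene tab/dark 337 ((585.4346923828125, 130.61770629882812), (61.645355224609375, 165.47845458984375), 60.32856369018555) [0.0224 0.0373 0.0514]
scene bigpanel 449 ((479.10595703125, 360.2573547363281), (257.9112548828125, 186.79425048828125), 82.06620025634766) [0.0235 0.0341 0.0349]
scene mat 8142 ((602.7299194335938, -171.01316833496094), (217.35113525390625, 188.26846313476562), 12.41004467010498) [0.002  0.0046 0.0071]
```

View pics/crop.png

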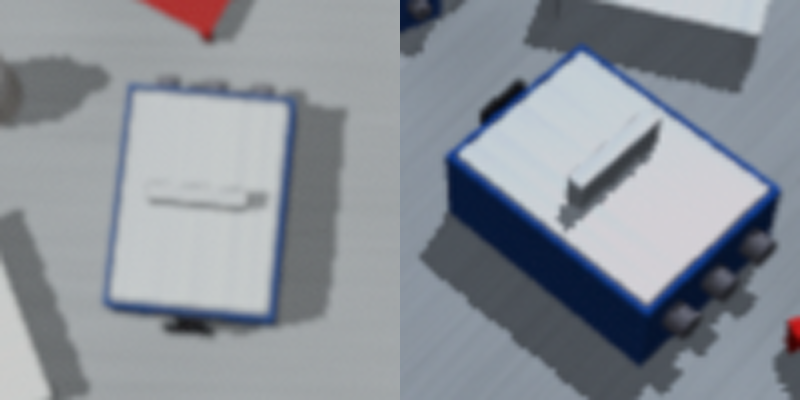

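The box at (215,175) measures about 160x120 and its panel 152x112, smaller than the loose white one and not red, so this is the one meant. The crop shows its tab on the robot side at crop (188,325) and the rib across the middle. Next I'll approach the tab and press it.

```bash
cat >> h.py <<'E'
from scipy.spatial.transform import Rotation as Ro
A=np.deg2rad(-3.9); bx=np.array([np.cos(A),np.sin(A),0]); by=np.array([-np.sin(A),np.cos(A),0]); ez=np.array([0,0,1.])
BC=np.array([0.6160,0.1788,0])
def quat(y):
    """tool down with closing line along y"""
    y=np.asarray(y,float)/np.linalg.norm(y); q=Ro.from_matrix(np.c_[np.cross(y,-ez),y,-ez]).as_quat(); return np.r_[q[3],q[:3]]
def best(pos,y):
    o=[]
    for s in (1,-1):
        j=kin.inverse_kinematics(list(pos),list(quat(s*np.asarray(y))))
        if j is not None: o.append((abs(np.array(j)[6]),s))
    return quat(min(o)[1]*np.asarray(y))
def B(x,y,z): return BC+bx*x+by*y+ez*z
def st(m=""):
    s=env.get_state(); print(m,"t%.2f"%s["time"],np.round(s["tcp_pos"],4),"bx %.4f"%((np.array(s["tcp_pos"])-BC)@bx),"F",np.round(s["force"],2),"op %.4f gf %.1f"%(s["opening"],s["gripper_force"])); return s
E
python3 - <<'E'
from h import *
print(env.nose_length); h=env.nose_length+.032
env.grip(0.0)
q=best(B(-.145,0,.2),by)
env.reach(list(B(-.145,0,.2)),list(q)); st("above")
env.movel(list(B(-.145,0,h)),.12); st("down")
r=env.movel(list(B(-.085,0,h)),.015,stop_force=2.0); st(r)
env.dwell(.1); st()
E
```

```text
0.0726
above t2.61 [0.4715 0.1899 0.2003] bx -0.1449 F [-0.19  0.37 -0.03] op -0.0000 gf 0.0
down t3.55 [0.4717 0.1889 0.1051] bx -0.1446 F [-0.01  0.14  0.55] op -0.0000 gf 0.0
True t6.01 [0.5106 0.1858 0.1042] bx -0.1056 F [ 0.89 -0.04 -0.18] op 0.0001 gf 0.0
 t6.11 [0.5105 0.1857 0.1039] bx -0.1057 F [-0.83 -0.35  0.37] op -0.0003 gf 0.0
```

```bash
cat >> h.py <<'E'
def fm(n=6):
    f=[]; p=[]
    for _ in range(n):
        env.dwell(.02); s=env.get_state(); f.append(np.array(s["force"])@bx); p.append((np.array(s["tcp_pos"])-BC)@bx)
    return np.mean(f),np.mean(p)
E
python3 - <<'E'
from h import *
h=env.nose_length+.032
f0,x0=fm(); print(f0,x0)
x=x0
for i in range(24):
    x+=.0005; env.movel(list(B(x,0,h)),.02); f,p=fm(4); print("cmd %.4f at %.4f F %.2f"%(x,p,f))
    if f<-3.2: break
st()
E
```

```text
-0.050716872760387575 -0.10577199206971662
cmd -0.1053 at -0.1053 F -0.60
cmd -0.1048 at -0.1053 F -2.75
cmd -0.1043 at -0.1050 F -5.24
 t7.16 [0.5113 0.1859 0.1045] bx -0.1050 F [-4.8  -0.26  2.42] op -0.0001 gf 2.6
```

Run:
```python
from h import *
h=env.nose_length+.032
x=-.1043
for i in range(24):
    x+=.0005; env.movel(list(B(x,0,h)),.02); f,p=fm(4); print("cmd %.4f at %.4f F %.2f"%(x,p,f))
    if f<-12.2 or p>-.0983: break
s=st()
for i in range(5):
    env.dwell(.5); p_,d,c=cap("top"); W=cloud(d,c); q=(W[...,:2]-BC[:2]); 
    m=(abs(q@bx[:2])<.06)&(abs(q@bx[:2])>.03)&(abs(q@by[:2])<.045); print(np.nanmedian(W[m][:,2]),fm(3))
cv2.imwrite("pics/press.png",p_)
```

```text
cmd -0.1038 at -0.1045 F -4.92
cmd -0.1033 at -0.1041 F -5.51
cmd -0.1028 at -0.1037 F -5.54
cmd -0.1023 at -0.1033 F -6.17
cmd -0.1018 at -0.1029 F -6.58
cmd -0.1013 at -0.1025 F -6.86
cmd -0.1008 at -0.1021 F -7.12
cmd -0.1003 at -0.1017 F -7.15
cmd -0.0998 at -0.1012 F -7.84
cmd -0.0993 at -0.1009 F -7.63
cmd -0.0988 at -0.1005 F -7.96
cmd -0.0983 at -0.1001 F -8.59
cmd -0.0978 at -0.0997 F -8.67
cmd -0.0973 at -0.0993 F -8.96
cmd -0.0968 at -0.0988 F -8.86
cmd -0.0963 at -0.0984 F -9.40
cmd -0.0958 at -0.0980 F -9.83
 t12.54 [0.5182 0.1855 0.1042] bx -0.0980 F [-10.04  -0.25   7.06] op 0.0002 gf 4.8
0.07386553308961802 (np.float64(-9.660608734701405), np.float64(-0.0980221130176999))
0.07386616184383415 (np.float64(-9.414191459358646), np.float64(-0.0980327841920396))
0.07388533952095791 (np.float64(-9.518819598244042), np.float64(-0.09801659204842401))
0.0738986605949539 (np.float64(-9.194721677109984), np.float64(-0.09802918664488865))
0.07393904050450063 (np.float64(-10.022135442190178), np.float64(-0.0980203493434686))
```

The panel top rose from 61.4 to 73.9 mm, so it has popped. I'll back off and look from above with the wrist camera.

Run:
```python
from h import *
h=env.nose_length+.032
env.movel(list(B(-.108,0,h)),.03); env.movel(list(B(-.14,0,h)),.1); env.movel(list(B(-.14,0,.22)),.15); st()
q=best(B(0,0,.30),bx)
env.reach(list(B(-.0,0,.30)),list(q)); env.grip(.05); s=st()
for k,dx in enumerate((0,-.04)):
    env.movel(list(B(dx,0,.30)),.1); env.dwell(.15)
    p,d,c=cap("wrist"); W=cloud(d,c); np.savez(f"w{k}.npz",p=p,d=d,W=W)
    cv2.imwrite(f"pics/w{k}.png",p)
    Q=W-BC; z=W[...,2]; m=(z>.085)&(z<.11)&(abs(Q@bx)<.03)&(abs(Q@by)<.06)
    r=W[m]; print(len(r),cv2.minAreaRect((r[:,:2]*1000).astype(np.float32)),np.percentile(z[m],[50,95]))
    m=(z>.066)&(z<.080)&(abs(Q@bx)<.1)&(abs(Q@by)<.08); r=W[m]; print(len(r),cv2.minAreaRect((r[:,:2]*1000).astype(np.float32)),np.median(z[m]))
    # plane tilt
    M=np.c_[r[:,:2]-BC[:2],np.ones(len(r))]; print(np.linalg.lstsq(M,r[:,2],rcond=None)[0])
print(env.get_state()["time"])
```

```text
t17.48 [0.476  0.1881 0.2193] bx -0.1403 F [-1.06  0.01 -1.31] op -0.0002 gf 0.0
 t19.20 [0.616  0.1788 0.3   ] bx -0.0000 F [-0.49 -0.39  0.33] op 0.0501 gf 0.0
968 ((614.4926147460938, 177.3680877685547), (69.99171447753906, 11.237959861755371), 86.24403381347656) [0.09816763 0.09929898]
15466 ((614.6671142578125, 176.925537109375), (110.07333374023438, 150.98866271972656), 86.12166595458984) 0.07426699750312535
[0.00085777 0.00061805 0.07426711]
1097 ((614.8165283203125, 177.22540283203125), (70.3191146850586, 12.283648490905762), 86.39542388916016) [0.09810158 0.09933766]
15189 ((614.9653930664062, 176.8890838623047), (110.14698028564453, 150.19686889648438), 86.25447845458984) 0.07429161313486936
[0.0008368  0.00035892 0.07430616]
20.4
```

View pics/w0.png

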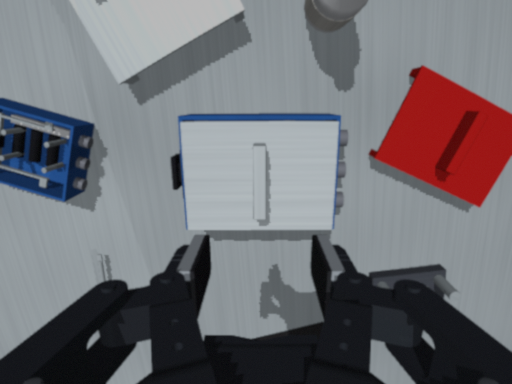

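Wrist view: the popped panel is level, the rib is at (259,182), and the tab is sprung back at (176,171). The rib centre is about (0.615, 0.177) and its top about z 0.098. I'll grasp and lift.

```bash
cat >> h.py <<'E'
RC=np.array([.6150,.1774,0])
E
python3 - <<'E'
from h import *
env.movel(list(RC+ez*.18),.12)
r=env.movel(list(RC+ez*.1505),.04,stop_force=5); st(r)
env.grip(.0,f_grip=45); env.dwell(.2); s=st("gripped")
if s["opening"]>.008:
    P=np.array(s["tcp_pos"]); np.save("grasp.npy",P)
    r=env.movel(list(P+ez*.04),.04,stop_force=12); st(r)
    if not r: env.movel(list(P+ez*.13),.1); st("up")
    p,d,c=cap("scene"); cv2.imwrite("pics/lift.png",p)
E
```

```text
False t22.49 [0.6152 0.1774 0.1506] bx -0.0007 F [ 0.6   0.76 -0.14] op 0.0502 gf 0.0
gripped t23.12 [0.6151 0.1775 0.1506] bx -0.0008 F [-0.53  0.18  0.96] op 0.0109 gf 47.2
False t24.27 [0.6149 0.1774 0.1903] bx -0.0011 F [ 0.12  0.61 -3.39] op 0.0109 gf 46.7
up t25.32 [0.6146 0.1774 0.2798] bx -0.0013 F [ 0.06 -0.53 -2.68] op 0.0115 gf 46.7
```

View pics/lift.png

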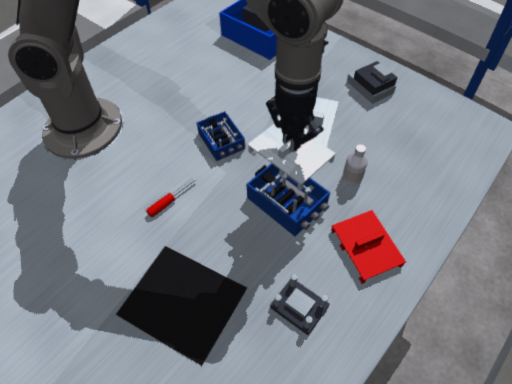

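The panel is out of the box at (290,190) and held at (290,140), and it looks level. I'll carry it to the mat centre.

Run:
```python
from h import *
P=np.load("grasp.npy"); z=P[2]-.0435; M=np.array([.603,-.171,0])
s=env.get_state(); q0=np.array(s["orientation"]); d=Ro.from_euler("z",16.3,degrees=True)*Ro.from_quat(np.r_[q0[1:],q0[0]])
q=d.as_quat(); q=np.r_[q[3],q[:3]]
env.movel(list(M+ez*.28),.16,rot=list(q)); st("over")
env.movel(list(M+ez*(z+.02)),.1); env.dwell(.2); st("near")
r=env.movel(list(M+ez*(z-.004)),.015,stop_force=2.5); st(r); env.dwell(.2); st()
p,d_,c=cap("scene"); cv2.imwrite("pics/place.png",p); print(z)
```

```text
over t27.69 [ 0.6032 -0.1701  0.2799] bx 0.0110 F [-0.   -0.29 -2.5 ] op 0.0111 gf 46.7
near t29.57 [ 0.6032 -0.171   0.1275] bx 0.0110 F [ 0.34  0.06 -3.3 ] op 0.0106 gf 46.7
True t30.73 [ 0.603  -0.171   0.1079] bx 0.0108 F [-0.27  0.16  5.37] op 0.0109 gf 47.7
 t30.93 [ 0.603  -0.171   0.1079] bx 0.0108 F [-0.56 -0.09  4.26] op 0.0107 gf 47.8
0.10708757547259255
```

View pics/place.png

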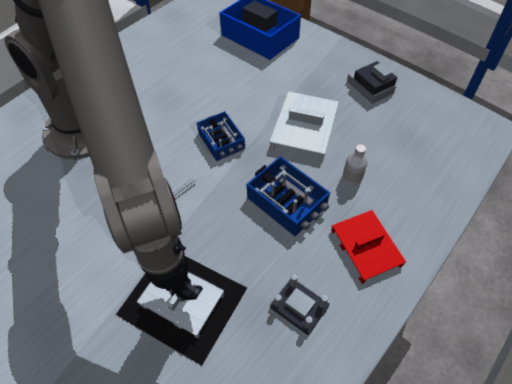

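The panel stands on the mat at (182,300), with contact within 1 mm of the expected height. I'll release, retreat upward and check.

Run:
```python
from h import *
M=np.array([.603,-.171,0])
env.grip(.04); st()
env.movel(list(M+ez*.16),.06); env.movel(list(M+ez*.33),.15); env.dwell(.2); st()
p,d,c=cap("wrist"); cv2.imwrite("pics/final.png",p); W=cloud(d,c); z=W[...,2]
n=(np.hypot(*np.moveaxis(W[...,:2]-M[:2],2,0))<.15)
for lo,hi in((.024,.037),(.046,.06)):
    r=W[n&(z>lo)&(z<hi)]; print(cv2.minAreaRect((r[:,:2]*1000).astype(np.float32)),np.median(r[:,2]))
m=n&(z>-.002)&(z<.012)&(p.max(2)<45); r=W[m]; print("mat",cv2.minAreaRect((r[:,:2]*1000).astype(np.float32)))
```

```text
t31.38 [ 0.6018 -0.1705  0.1065] bx 0.0096 F [ 0.03 -0.34  0.66] op 0.0396 gf 0.0
 t33.90 [ 0.6028 -0.1709  0.3292] bx 0.0106 F [ 0.28 -0.05 -0.05] op 0.0402 gf 0.0
((602.4491577148438, -170.74676513671875), (150.44874572753906, 109.60492706298828), 12.499835014343262) 0.031241243243613756
((602.620361328125, -170.49569702148438), (11.530462265014648, 69.08926391601562), 12.305990219116211) 0.05513260885632264
mat ((602.592529296875, -173.060302734375), (215.94549560546875, 185.91241455078125), 12.414679527282715)
```

View pics/final.png

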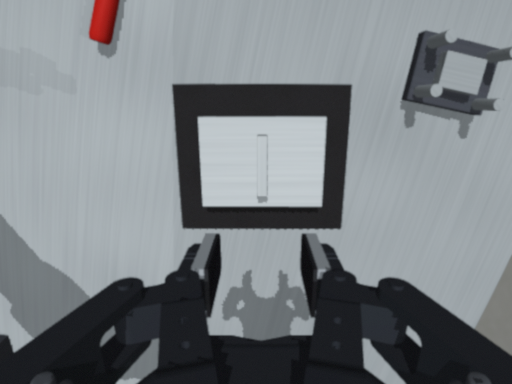

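The panel is centred on the mat at (262,162), rib up and level, and the gripper is clear of it. I'll hand the job in.

```bash
python3 -c "
from h import *
print(job.job_done())"
```

```text
the job is handed in; nothing more can be done
None
```

The job is handed in: I pressed the tab gently (about 10 N) until the cover popped, then lifted the panel off and set it rib up within about 2 mm of the mat's centre, in about 34 s, without going near the screwdriver, die shoe or oil bottle.

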